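# Load the lunch boxes into the carry board

## Robot

A 6-joint arm with a two-finger parallel gripper is mounted at the origin on the work surface. World frame = base frame: x ahead of the robot, y to its left, z up, the work surface at z = 0. Lengths are in mm, angles in rad, forces in N, time in s.
With the tool pointing down it reaches from about 325 to 775 mm from the base axis. Payload 9.3 kg.
Tool frame: the origin (TCP) lies where the fingers leave the gripper's body, on its centre line; the fingertips stand 73 mm ahead of it and the grasp point (between the pads) lies 54 mm ahead of it; z points along the fingers, x is the direction in which the jaws open and shut, and the axes are right-handed (so a half turn about z gives the same grasp; the last joint's range is limited). The gripper opens to 85 mm and grips with 20 to 120 N. Pads are 22 mm wide; open, the fingers measure 114 mm over their backs; the gripper's body (76 mm by 85 mm) begins 54 mm behind the grasp point. The pads swing forward as they close: fully open they stand 13 mm farther back than shut.
Start: joints at [1.185, 0.259, 0.021, 1.334, 0, 1.418], TCP at [126.888, 535.16, 303.879] pointing down, gripper open.
Joint ranges: [-3.04, 3.04], [-0.91, 1.82], [-1.04, 1.36], [-1.92, 1.95], [-1.52, 1.45], [-3.14, 3.14]. Speed limits (rad/s): [2.22, 2.22, 2.79, 3.14, 3.14, 3.14].

## Interface

Orientations are given as a rotation vector (axis times angle).
In Python, from cell import sensors, read_camera, calibration, ticket gives the robot as it stands.
- The arm moves only by the tool send_rows, never from a script. Its argument "commands" is a list of rows, each an object with "offset": the shift along the tool's x, y, z in mm, a list of three; "rot": the turn, a rotation vector about the tool's x, y, z in degrees, a list of three. In form: [{"offset": [x, y, z], "rot": [ax, ay, az]}, ...]. A call has exactly 5 rows; each row shifts and turns the commanded pose from where the row before left it, along the tool's axes as they then stand; what a row does not reach is not made up. A row lasts 1/12 s, in which the tool goes at most 41.7 mm and 7.16 degrees, less where a joint would pass 70% of its speed; a pose out of reach is approached as far as the arm can. A call is refused whole if a number of a shift passes 41.7 or a number of a turn 7.16, either way. A call with a gripper value outside its range is refused whole. "jaw" is the opening, from 0 (shut) to 1 (fully open), set as the call begins (left out, the last holds). The fingers move at their own pace and stop on an object; "squeeze" is the grip in N (left out, the last holds). Time passes only in rows, so rows that do not move let the fingers close, or fill a call up. It gives the time, the measured TCP pose, the force and the opening at its end, in the units of the state.
- sensors.get_obs(): the state, without advancing time (a new reading comes with each control period).
- read_camera(name): name is "scene" or "top" or "wrist"; returns (picture, depth): 420x560x3 uint8, red, green, blue; 420x560 float32, mm along the optical axis (not along the pixel's ray), 0 where there is no reading.
- calibration(name): a dict with "vfov" (degrees; the focal length in pixels is half the picture's height over the tangent of half this angle, whatever the lens; pixels are square), "cx", "cy" (the principal point, pixels), "R" (3x3) and "t" (3): a world point X has camera coordinates R X + t. Camera axes: x right, y down, z forward; pixel columns grow to the right and rows downward; lengths in mm; the calibration is good to about 2 mm. A picture is of the moment at which its call begins: read the wrist's pose just before it. calibration takes no time and is no camera call; for the wrist camera it gives the pose at the moment of the call.
- ticket.job_done(): hands the job in, once; it reports no verdict.
The state is a dict: "t": time; "qpos": joint angles; "qd": joint speeds; "joint_torque": joint torques, N m; "position": TCP position; "tool_rot": TCP orientation; "ft_force": force on the tool from outside, world axes, zero at the start; "moment": the same for the moment, N m; "grip_width": finger opening in mm.
Only numpy, scipy, OpenCV 4.12 (cv2) and the standard library are available. Lean on these libraries where they do the work, as an engineer would, in place of code of your own. Each camera call takes 0.05 s, during which the arm holds its last target. There are 200 camera calls.

## Task

Pack the two round lunch boxes for carrying: slide each one along the wooden board, without lifting it off or toppling it, into the round well that fits it (the wide aluminium box in the wide well, the narrow steel canister in the narrow well), so that it drops in and stands flat on the well's bottom. Then swing the steel keeper arm over the two of them until it is at its stop. Leave the cup, the spice tin, the tiffin, the ladle, the tumbler and the jar where they stand.

Things in the scene. Friction and masses are not known exactly. Their poses are not given: they have to be found in the camera images.
- board: Fixed pale wooden carry board on two blue crates, 40 mm thick. Origin: on its underside, mid-way between the two wells; its top is 40 mm higher and spans x -135 to 190, y -260 to 260 mm. x points roughly away from the robot (within 0.2 rad), y left, z up. The wells are at x = -60 and 60 mm, y = 0 (either may be nearer the robot); one lunch box stands on each side of them, 140 to 200 mm off in y.
- wide_block_hole0 (a point): Centre of the mouth of the wide well, at the level of the board's top: a round pocket 110 mm in diameter and 22 mm deep with a flat closed bottom, in a 120 mm square plywood block.
- narrow_block_hole0 (a point): Centre of the mouth of the narrow well, at the level of the board's top: a round pocket 90 mm in diameter and 22 mm deep with a flat closed bottom, in a 120 mm square plywood block.
- round_box_mid (a point): Centre (half-way up) of the wide aluminium lunch box, a closed upright cylinder 96 mm in diameter and 56 mm tall, about 0.35 kg, standing loose on the board. z axis: up along the cylinder. In its well it stands 34 mm out of the board.
- canister_mid (a point): Centre (half-way up) of the narrow steel canister, a closed upright cylinder 74 mm in diameter and 62 mm tall, about 0.28 kg, standing loose on the board. z axis: up along the cylinder. In its well it stands 40 mm out of the board.
- keeper_pivot (a point): Point on the keeper arm's pivot axis, level with the board's top, at x = 150 mm, y = 0 on the board. Its hub is 26 mm in diameter, up to 63 mm above the board. The arm is a straight steel bar 16 mm wide reaching 207 mm out from the pivot; its underside is 46 mm and its top 58 mm above the board's top.
- keeper_knob (a point): Middle of the upright black knob on the keeper arm, 195 mm from the pivot: 20 mm in diameter, from 58 to 84 mm above the board's top.
- keeper (a joint): Angle of the keeper arm about its upright pivot, rad: 0 is the open stop (arm points to the board's +y, leaning 0.2 rad towards its +x), growing anticlockwise seen from above to 1.771 at the closed stop (along the board's -x, over the middles of both wells). It turns level and stiffly (1 N pushed at 120 mm from the pivot), stays where left, passes over boxes down in their wells and strikes others.
- cup: Bystander: orange silicone cup, 64 mm in diameter, 50 mm tall, on the board's far right corner. Origin: centre of its underside.
- spice_tin: Bystander: small steel tin, 44 mm in diameter, 34 mm tall, on the board's far edge just right of the pivot. Origin: centre of its underside.
- tiffin: Bystander: three-tier steel tiffin with clip and bail, 145 mm wide, 225 mm tall, on the crate left of the board. Origin: centre of its underside.
- ladle: Bystander: steel ladle, 295 mm long, lying on the crate right of the board. Origin: under its bowl.
- tumbler: Bystander: steel tumbler, 72 mm in diameter, 100 mm tall, at the right end of the crates. Origin: centre of its underside.
- jar: Bystander: glass jar, 72 mm in diameter, 110 mm tall, at the left end of the crates. Origin: centre of its underside.
There are look-alikes about, which are no part of the job. Leave any turquoise look-alike of the part that bears canister_mid alone.

How it is judged (in metres and radians):
On the way:
1. both boxes are down in their own wells while the keeper arm is still swung aside (horizontal distance between round_box_mid and wide_block_hole0 below 0.012 m and z of round_box_mid in the frame of wide_block_hole0 below 0.011 m and horizontal distance between canister_mid and narrow_block_hole0 below 0.012 m and z of canister_mid in the frame of narrow_block_hole0 below 0.014 m and value of joint keeper below 1 rad), for 0.2 s.
At the end, for the whole second after the job is handed in: The round box stands in the wide well and the canister in the narrow well, each within 12 mm of the well's centre, on the bottom (within 5 mm of fully down), upright within 0.08 rad and at rest, and the keeper arm is within 0.07 rad of its closed stop (joint above 1.70) and still (horizontal distance between round_box_mid and wide_block_hole0 below 0.012 m and z of round_box_mid in the frame of wide_block_hole0 below 0.011 m and angle between each of round_box_mid, canister_mid's own z axis and vertical below 0.08 rad and horizontal distance between canister_mid and narrow_block_hole0 below 0.012 m and z of canister_mid in the frame of narrow_block_hole0 below 0.014 m and linear speed of each of round_box, canister below 0.02 m/s and value of joint keeper above 1.7 rad and velocity of joint keeper below 0.05 rad/s); the robot touches nothing.
It fails at once if a lunch box is lifted more than 20 mm off the board (z of round_box_mid in the frame of board above 0.088 m or z of canister_mid in the frame of board above 0.091 m).
It fails at once if a lunch box is toppled (leans more than 0.8 rad) (angle between any of round_box_mid, canister_mid's own z axis and vertical above 0.8 rad).
It fails at once if a bystander (cup, spice tin, tiffin, ladle, tumbler, jar) is moved more than 30 mm (distance of any of cup, spice_tin, tiffin, ladle, tumbler, jar from where it was at the start of the episode above 0.03 m).
It also fails if it takes over 69 s, if anything falls off the work surface, if the arm or the gripper's body presses on something with over 40 N, if the wrist force passes 120 N, or if a joint passes its speed limit or range.

## Working session

There is one attempt and no reset: what is moved stays moved. The work goes in short steps, Python scripts to look and compute and a tool call to move; the robot and the scene stay as the last step left them, time stands still between calls to the robot, and variables do not carry over. Pictures are saved under pics/ and viewed, about 8 in all and at most 12, crops included, and the job is handed in when it is done.

Besides the shell and the picture viewer there is one more tool, called after "Request:" by a JSON object that holds its "op" and its "data". send_rows: Moves the arm, as the interface text tells. Its arguments: {"type":"object","properties":{"commands":{"type":"array","items":{"type":"object","properties":{"offset":{"type":"array","items":{"type":"number"}},"rot":{"type":"array","items":{"type":"number"}}}}},"jaw":{"type":"number"},"squeeze":{"type":"number"}},"required":["commands"]}

```bash
mkdir -p pics; ls; cat > h.py <<'E'
import numpy as np, cv2
from cell import sensors, read_camera, calibration, ticket
def cam(n):
    c=calibration(n); p,d=read_camera(n); return c,p,d
def f(c): return 210/np.tan(np.radians(c['vfov'])/2)
def ray(c,u,v):
    R=np.array(c['R']);t=np.array(c['t'])
    return -R.T@t, R.T@np.array([(u-c['cx'])/f(c),(v-c['cy'])/f(c),1])
def onz(c,u,v,z):
    o,d=ray(c,u,v); return o+d*(z-o[2])/d[2]
def pts(c,d):
    v,u=np.mgrid[0:d.shape[0],0:d.shape[1]]
    P=np.stack([(u-c['cx'])/f(c)*d,(v-c['cy'])/f(c)*d,d],-1)
    return (P-np.array(c['t']))@np.array(c['R'])
def save(n,p): cv2.imwrite('pics/'+n+'.png',p[:,:,::-1])
E
python3 - <<'E'
from h import *
import pickle
o={}
for n in('scene','top'):
    c,p,d=cam(n); o[n]=(c,p,d); save(n+'0',p); print(n,c)
pickle.dump(o,open('o.pkl','wb'))
print(sensors.get_obs())
E
```

```text
pics
scene {'vfov': 55.20627597749917, 'cx': 287.7088973261151, 'cy': 213.09931086288032, 'R': array([[-0.27836813,  0.96033378,  0.0164383 ],
       [ 0.77241279,  0.23400297, -0.59044144],
       [-0.57086747, -0.15166292, -0.80691306]]), 't': array([ 131.96667839, -293.48992403, 1527.71726472])}
top {'vfov': 42.18722628302423, 'cx': 283.7851049904974, 'cy': 198.39694432656768, 'R': array([[-0.02723199, -0.99957533, -0.01037246],
       [-0.99709702,  0.02789963, -0.07084597],
       [ 0.07110527,  0.00841307, -0.99743334]]), 't': array([  10.75316383,  486.13101264, 1811.53713437])}
{'t': 0.1, 'qpos': array([ 1.18541680e+00,  2.59117876e-01,  2.08668467e-02,  1.33366489e+00,
       -4.27977717e-06,  1.41820489e+00]), 'qd': array([-0.00049098, -0.00188398,  0.00061318, -0.000406  , -0.0021517 ,
        0.00049663]), 'joint_torque': array([ 4.36776259e-03, -5.56698596e+01,  3.45067155e+01,  1.17694240e-02,
       -1.81288833e-04,  1.47807833e-05]), 'position': array([126.82565665, 535.02787666, 303.34784156]), 'tool_rot': array([ 2.46395315e+00,  1.94808636e+00, -1.52572824e-03]), 'ft_force': array([-1.09465383,  0.02253496, -0.28573888]), 'moment': array([0.0222027 , 0.04996892, 0.04358909]), 'grip_width': 85.42976772228504}
```

View pics/top0.png

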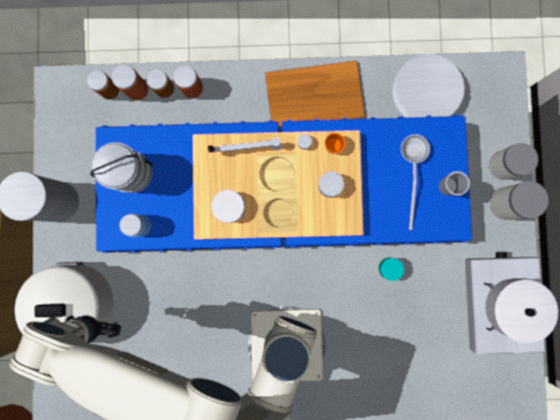

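View pics/scene0.png

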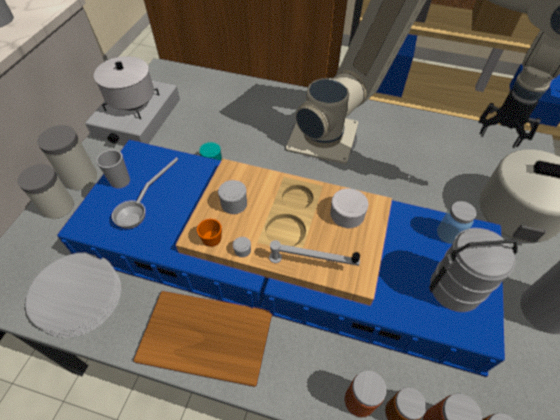

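Top view: the wide well (277,174) is far and the narrow well (278,213) is near. The wide box is left (228,206) and the canister right (331,184). The keeper pivot is at (278,143), with its knob at (211,149). The turquoise look-alike at (392,268) is off the board. Next I'll measure.

```bash
cat > m.py <<'E'
from h import *
import pickle
o=pickle.load(open('o.pkl','rb'))
c,p,d=o['top']; P=pts(c,d)
hsv=cv2.cvtColor(p,cv2.COLOR_RGB2HSV).astype(int)
roi=np.zeros(d.shape,bool); roi[128:242,188:368]=1
wood=roi&(hsv[...,0]>10)&(hsv[...,0]<25)&(hsv[...,1]>60)&(hsv[...,1]<170)
zt=np.median(P[wood][:,2]); print('board z depth',zt)
# board outline
m=(roi&((hsv[...,0]<40)|(hsv[...,1]<60))).astype(np.uint8)
m=cv2.morphologyEx(m,cv2.MORPH_OPEN,np.ones((5,5)))
cn=max(cv2.findContours(m,cv2.RETR_EXTERNAL,cv2.CHAIN_APPROX_NONE)[0],key=cv2.contourArea)
W=np.array([onz(c,u,v,zt)[:2] for u,v in cn[:,0]],np.float32)
r=cv2.minAreaRect(W); print('board rect',r)
a=np.radians(r[2]); print(cv2.boxPoints(r).round())
# boxes by depth
for n in('top','scene'):
    c,p,d=o[n];P=pts(c,d)
    hs=cv2.cvtColor(p,cv2.COLOR_RGB2HSV)
    for nm,(u,v),h in (('box',(228,206) if n=='top' else(350,204),56),('can',(331,184) if n=='top' else(233,192),62)):
        z=np.median(P[v-2:v+3,u-2:u+3,2]); 
        m=(abs(P[...,2]-z)<6)&(hs[...,1]<70); m=m.astype(np.uint8)
        k,l=cv2.connectedComponents(m); M=l==l[v,u]
        cc=max(cv2.findContours(M.astype(np.uint8),0,1)[0],key=cv2.contourArea)
        (eu,ev),ax,_=cv2.fitEllipse(cc)
        print(n,nm,'ztop',z.round(1),'ell',round(eu,1),round(ev,1),np.round(ax,1),'world',onz(c,eu,ev,z).round(1),'med',P[M].mean(0).round(1))
c,p,d=o['top'];P=pts(c,d)
low=roi&(P[...,2]<zt-12)&(P[...,2]>zt-30)
k,l,s,ce=cv2.connectedComponentsWithStats(low.astype(np.uint8))
for i in range(1,k):
    if s[i,4]>150: print('low',s[i],ce[i],P[l==i].mean(0).round(1), onz(c,*ce[i],zt-22).round(1))
save('crop',cv2.resize(p[125:245,185:370],None,fx=4,fy=4,interpolation=cv2.INTER_CUBIC))
print('knob?',onz(c,211,149,zt+84).round(), 'pivot',onz(c,278,143,zt+63).round())
c,p,d=o['scene']; print('knob scene',onz(c,355,257,zt+84).round())
E
python3 m.py
```

```text
board z depth 159.51454336441282
board rect ((521.0074462890625, 15.974258422851562), (523.3941650390625, 327.5801086425781), 89.7364730834961)
[[ 356. -245.]
 [ 684. -246.]
 [ 686.  277.]
 [ 358.  278.]]
top box ztop 218.0 ell 227.2 206.0 [31.1 31.2] world [453.8 165.3 218. ] med [454.4 165.8 217.1]
top can ztop 221.7 ell 330.5 183.4 [23.8 24.1] world [ 512.5 -145.1  221.7] med [ 512.4 -144.9  221.9]
scene box ztop 215.3 ell 349.4 203.2 [28.3 35.9] world [461.  163.1 215.3] med [460.5 162.9 214.9]
scene can ztop 221.4 ell 231.6 191.3 [21.3 27.5] world [ 518.2 -147.5  221.4] med [ 517.8 -147.7  221. ]
low [259 157  35  35 912] [276.37280702 174.10855263] [554.9  17.5 138.4] [555.   17.6 137.5]
low [263 199  29  28 628] [277.32484076 212.40764331] [434.2  17.7 138.4] [434.3  17.7 137.5]
knob? [623. 207. 244.] pivot [639.   8. 223.]
knob scene [636. 206. 244.]
```

View pics/crop.png

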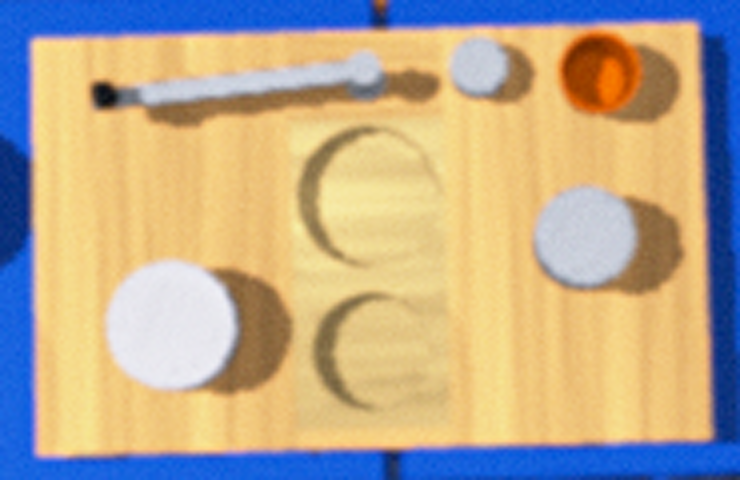

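Request:
{"op": "send_rows", "data": {"commands": [{"offset": [0, 0, 0], "rot": [0, 0, 7.16]}, {"offset": [0, 0, 0], "rot": [0, 0, 7.16]}, {"offset": [0, 0, 0], "rot": [0, 0, 7.16]}, {"offset": [0, 0, 0], "rot": [0, 0, 7.16]}, {"offset": [0, 0, 0], "rot": [0, 0, 7.16]}], "jaw": 0.7}}

```text
t: 0.52
position: [126.9, 535.1, 303.5]
tool_rot: [2.947, 1.087, -0.001]
ft_force: [-0.3, -0.1, 0.3]
grip_width: 59.9
```

Request:
{"op": "send_rows", "data": {"commands": [{"offset": [0, 0, 0], "rot": [0, 0, 7.16]}, {"offset": [5.7, 35, 0], "rot": [0, 0, 0]}, {"offset": [5.7, 35, 0], "rot": [0, 0, 0]}, {"offset": [5.7, 35, 0], "rot": [0, 0, 0]}, {"offset": [5.7, 35, 0], "rot": [0, 0, 0]}]}}

```text
t: 0.93
position: [224.0, 430.1, 303.5]
tool_rot: [3.006, 0.912, -0.001]
ft_force: [0.7, 1.2, -0.1]
grip_width: 59.6
```

Request:
{"op": "send_rows", "data": {"commands": [{"offset": [5.7, 35, 0], "rot": [0, 0, 0]}, {"offset": [5.7, 35, 0], "rot": [0, 0, 0]}, {"offset": [5.7, 35, 0], "rot": [0, 0, 0]}, {"offset": [5.7, 35, 0], "rot": [0, 0, 0]}, {"offset": [5.7, 35, 0], "rot": [0, 0, 0]}]}}

```text
t: 1.35
position: [345.1, 300.0, 303.7]
tool_rot: [3.007, 0.911, -0.0]
ft_force: [-0.3, 0.4, -0.4]
grip_width: 60.0
```

```bash
cat >> h.py <<'E'
from scipy.spatial.transform import Rotation as Ro
def to(x,y,z):
    s=sensors.get_obs(); R=Ro.from_rotvec(s['tool_rot']).as_matrix()
    print('pos',s['position'].round(1),'yaw',np.degrees(np.arctan2(R[1,0],R[0,0])).round(1),'tilt',np.degrees(np.arccos(-R[2,2])).round(1),'F',s['ft_force'].round(1),'w',s['grip_width'].round(1),'t',round(s['t'],1),'-> tool',(R.T@(np.array([x,y,z])-s['position'])).round(1))
E
python3 - <<'E'
from h import *
to(415,226,240)
c,p,d=cam('wrist'); save('w1',p); to(415,226,240)
E
```

```text
Traceback (most recent call last):
  File "h.py", line 19, in to
    print('pos',s['position'].round(1),'yaw',np.degrees(np.arctan2(R[1,0],R[0,0])).round(1),'tilt',np.degrees(np.arccos(-R[2,2])).round(1),'F',s['ft_force'].round(1),'w',s['grip_width'].round(1),'t',round(s['t'],1),'-> tool',(R.T@(np.array([x,y,z])-s['position'])).round(1))
                                                                                                                                                                          ^^^^^^^^^^^^^^^^^^^^^
AttributeError: 'float' object has no attribute 'round'
```

```bash
sed -i "s/s\['grip_width'\].round(1)/round(s['grip_width'],1)/" h.py
python3 - <<'E'
from h import *
to(415,226,240)
c,p,d=cam('wrist'); save('w1',p); P=pts(c,d)
z=P[...,2]; m=(z>208)&(z<228)&(d>0)
k,l,s,ce=cv2.connectedComponentsWithStats(m.astype(np.uint8))
for i in range(1,k):
    if s[i,4]>300: print(s[i],P[l==i].mean(0).round(1),np.median(z[l==i]))
b=(z>150)&(z<168); print('board z',np.median(z[b]))
E
```

```text
pos [345.1 300.  303.7] yaw 33.7 tilt 0.0 F [-0.3  0.4 -0.4] w 60.0 t 1.4 -> tool [ 17.1 100.4  63.7]
[ 496    5   64  142 3717] [387.5 435.4 217.9] 218.9706043596512
board z 160.6955960775795
```

View pics/w1.png

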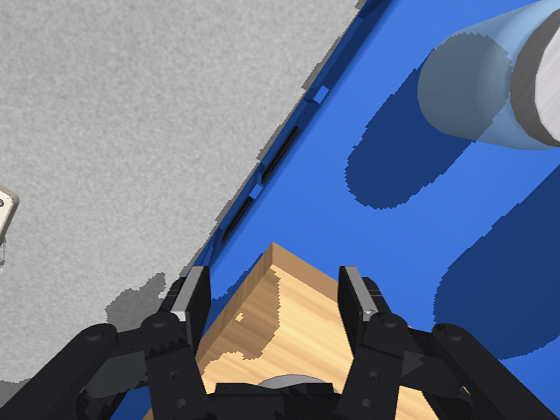

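The wrist camera looks back over the board's near-left corner (274,243). The jar is well clear and the box is at the bottom edge. Next I move in behind the box and descend.

Request:
{"op": "send_rows", "data": {"commands": [{"offset": [6, 33, 0], "rot": [0, 0, 0]}, {"offset": [6, 33, 0], "rot": [0, 0, 0]}, {"offset": [5, 33, 0], "rot": [0, 0, 0]}, {"offset": [0, 0, 32], "rot": [0, 0, 0]}, {"offset": [0, 0, 30], "rot": [0, 0, 0]}]}}

```text
t: 1.82
position: [415.2, 227.4, 241.6]
tool_rot: [-3.008, -0.906, -0.004]
ft_force: [-0.8, 0.7, -0.8]
grip_width: 59.4
```

```bash
python3 - <<'E'
from h import *
to(526,59,240)
c,p,d=cam('scene'); save('s2',p[100:320,150:430].repeat(2,0).repeat(2,1))
E
```

```text
pos [415.2 227.4 241.6] yaw 33.5 tilt 0.2 F [-0.8  0.7 -0.8] w 59.4 t 1.8 -> tool [ -0.5 201.6   1.8]
```

View pics/s2.png

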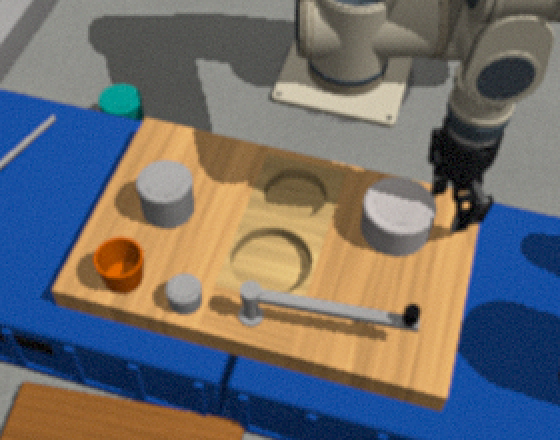

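Scene view: the gripper is behind the wide box with its fingers straddling (470,205). Now I push.

Request:
{"op": "send_rows", "data": {"commands": [{"offset": [0, 8, 0], "rot": [0, 0, 0]}, {"offset": [0, 10, 0], "rot": [0, 0, 0]}, {"offset": [0, 12, 0], "rot": [0, 0, 0]}, {"offset": [0, 14, 0], "rot": [0, 0, 0]}, {"offset": [0, 14, 0], "rot": [0, 0, 0]}]}}

```text
t: 2.28
position: [446.6, 179.9, 243.6]
tool_rot: [-3.006, -0.912, -0.004]
ft_force: [-1.6, 1.1, -0.8]
grip_width: 59.6
```

Request:
{"op": "send_rows", "data": {"commands": [{"offset": [0, 14, 0], "rot": [0, 0, 0]}, {"offset": [0, 14, 0], "rot": [0, 0, 0]}, {"offset": [0, 14, 0], "rot": [0, 0, 0]}, {"offset": [0, 14, 0], "rot": [0, 0, 0]}, {"offset": [0, 14, 0], "rot": [0, 0, 0]}]}}

```text
t: 2.7
position: [485.4, 121.2, 243.6]
tool_rot: [-3.006, -0.911, -0.003]
ft_force: [-1.5, 2.9, 0.7]
grip_width: 59.7
```

Request:
{"op": "send_rows", "data": {"commands": [{"offset": [0, 9, 0], "rot": [0, 0, 0]}, {"offset": [0, 8, 0], "rot": [0, 0, 0]}, {"offset": [0, 6, 0], "rot": [0, 0, 0]}, {"offset": [0, 4, 0], "rot": [0, 0, 0]}, {"offset": [0, 2, 0], "rot": [0, 0, 0]}]}}

```text
t: 3.12
position: [501.0, 98.0, 243.3]
tool_rot: [-3.006, -0.911, -0.003]
ft_force: [-3.8, 6.7, 6.1]
grip_width: 59.9
```

```bash
python3 - <<'E'
from h import *
to(526,59,240)
c,p,d=cam('top'); P=pts(c,d); m=(P[...,2]>175)&(P[...,2]<235)&(cv2.cvtColor(p,cv2.COLOR_RGB2HSV)[...,1]<60)
m[:128]=0;m[242:]=0
k,l,s,ce=cv2.connectedComponentsWithStats(m.astype(np.uint8))
for i in range(1,k):
    if s[i,4]>100: print(s[i],P[l==i].mean(0).round(1),np.median(P[l==i][:,2]))
c,p,d=cam('scene'); save('s3',p[100:320,150:430].repeat(2,0).repeat(2,1))
E
```

```text
pos [501.   98.  243.3] yaw 33.7 tilt 0.1 F [-3.8  6.7  6.1] w 59.9 t 3.1 -> tool [-0.8 46.3  3.3]
[297 134  15  15 175] [647.5 -70.7 194.2] 194.58971341284246
[213 138  67  14 386] [635.7  96.8 218.5] 218.70104327872298
[124 157  25  35 196] [549.1 427.4 200.8] 201.6811080739401
[259 165  19  34 499] [525.8  44.5 215.8] 216.2393317273604
[319 171  25  26 498] [ 511.2 -145.4  221.9] 222.47032410509507
[442 172  27  23 265] [ 504.3 -526.2  204.3] 207.4518094012375
[ 31 176  27  45 363] [488.7 707.7 204.8] 204.93234063388783
[ 509  181   39   37 1127] [ 450.1 -744.1  188.6] 188.77698009914855
[120 215  22  21 324] [405.6 452.2 229.1] 229.42838012516424
```

View pics/s3.png

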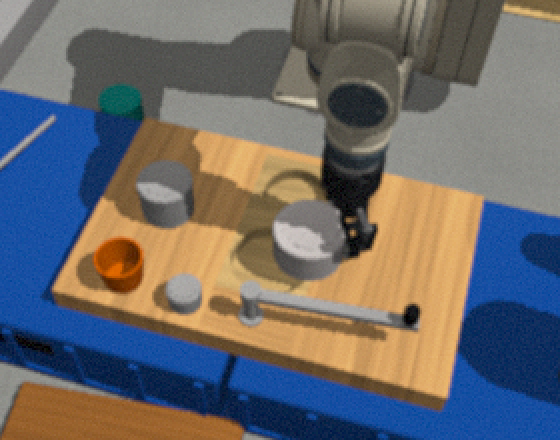

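The box is following, and its leading edge is now over the wide well. I keep pushing.

Request:
{"op": "send_rows", "data": {"commands": [{"offset": [0, 6, 0], "rot": [0, 0, 0]}, {"offset": [0, 7, 0], "rot": [0, 0, 0]}, {"offset": [0, 7, 0], "rot": [0, 0, 0]}, {"offset": [0, 6, 0], "rot": [0, 0, 0]}, {"offset": [0, 5, 0], "rot": [0, 0, 0]}]}}

```text
t: 3.63
position: [518.0, 72.5, 243.3]
tool_rot: [-3.005, -0.912, -0.003]
ft_force: [-3.1, 4.4, 5.3]
grip_width: 60.0
```

Request:
{"op": "send_rows", "data": {"commands": [{"offset": [0, 5, 0], "rot": [0, 0, 0]}, {"offset": [0, 5, 0], "rot": [0, 0, 0]}, {"offset": [0, 4, 0], "rot": [0, 0, 0]}, {"offset": [0, 3, 0], "rot": [0, 0, 0]}, {"offset": [0, 0, 0], "rot": [0, 0, 0]}]}}

```text
t: 4.05
position: [527.5, 57.6, 241.7]
tool_rot: [-3.007, -0.91, 0.0]
ft_force: [-1.0, 2.1, -0.5]
grip_width: 59.7
```

```bash
cat > st.py <<'E'
from h import *
to(526,59,240)
c,p,d=cam('top'); P=pts(c,d); m=(P[...,2]>180)&(P[...,2]<235)&(cv2.cvtColor(p,cv2.COLOR_RGB2HSV)[...,1]<60)
m[:128]=0;m[242:]=0;m[:,:190]=0;m[:,370:]=0
k,l,s,ce=cv2.connectedComponentsWithStats(m.astype(np.uint8))
for i in range(1,k):
    if s[i,4]>60: 
        Q=P[l==i]; a=np.polyfit(Q[:,0],Q[:,2],1)[0],np.polyfit(Q[:,1],Q[:,2],1)[0]
        print(s[i],Q.mean(0).round(1),np.median(Q[:,2]).round(1),np.round(a,3))
E
python3 st.py
```

```text
pos [527.5  57.6 241.7] yaw 33.7 tilt 0.0 F [-1.   2.1 -0.5] w 59.7 t 4.0 -> tool [-0.4 -2.   1.7]
[297 134  15  15 173] [647.4 -70.9 194.2] 194.0 [0.008 0.011]
[236 138  44   9 214] [640.2  55.5 219.2] 218.8 [ 0.114 -0.045]
[214 145  21   7 105] [629.8 171.1 216.9] 216.7 [0.01  0.023]
[274 156  19  33 451] [552.4  -2.  201.2] 201.3 [-0.105  0.235]
[319 172  25  25 495] [ 510.9 -145.2  221.6] 222.3 [ 0.04  -0.029]
```

The box is tilted with its rear still on the rim, so I push a little further.

Request:
{"op": "send_rows", "data": {"commands": [{"offset": [0, 2, 0], "rot": [0, 0, 0]}, {"offset": [0, 2, 0], "rot": [0, 0, 0]}, {"offset": [0, 2, 0], "rot": [0, 0, 0]}, {"offset": [0, 2, 0], "rot": [0, 0, 0]}, {"offset": [0, 0, 0], "rot": [0, 0, 0]}]}}

```text
t: 4.52
position: [531.8, 51.2, 241.8]
tool_rot: [3.007, 0.91, -0.0]
ft_force: [-0.2, 1.8, -0.9]
grip_width: 59.6
```

```bash
python3 st.py
```

```text
pos [531.8  51.2 241.8] yaw 33.7 tilt 0.0 F [-0.2  1.8 -0.9] w 59.6 t 4.5 -> tool [-0.5 -9.7  1.8]
[297 134  15  15 175] [647.6 -70.8 193.7] 194.2 [ 0.065 -0.023]
[246 138  34   8 132] [643.2  45.8 219.6] 219.2 [ 0.038 -0.055]
[213 144  25   8 120] [630.1 166.7 218.2] 218.1 [-0.103  0.02 ]
[277 155  18  33 424] [557.2  -8.8 200.4] 200.4 [-0.115  0.225]
[319 172  25  25 498] [ 511.2 -145.3  221.8] 222.4 [ 0.041 -0.028]
```

Request:
{"op": "send_rows", "data": {"commands": [{"offset": [0, 2, 0], "rot": [0, 0, 0]}, {"offset": [0, 2, 0], "rot": [0, 0, 0]}, {"offset": [0, 2, 0], "rot": [0, 0, 0]}, {"offset": [0, 2, 0], "rot": [0, 0, 0]}, {"offset": [0, 0, 0], "rot": [0, 0, 0]}]}}

```text
t: 4.98
position: [535.1, 45.5, 241.6]
tool_rot: [-3.003, -0.911, 0.003]
ft_force: [-5.6, 8.5, 1.2]
grip_width: 59.9
```

```bash
python3 st.py
```

```text
pos [535.1  45.5 241.6] yaw 33.7 tilt 0.2 F [-5.6  8.5  1.2] w 59.9 t 5.0 -> tool [ -0.1 -16.3   1.7]
[297 134  15  15 174] [647.4 -70.9 194.3] 194.5 [-0.009 -0.005]
[254 138  26   6  68] [646.2  33.9 221.2] 222.1 [-0.078 -0.078]
[213 144  27   8 136] [630.3 163.6 217.6] 217.5 [-0.102  0.027]
[279 154  17  33 393] [559.1 -14.7 200.1] 200.2 [-0.111  0.231]
[318 171  26  26 502] [ 511.3 -145.2  221.5] 221.7 [ 0.048 -0.019]
```

Contact force is up and finger friction may be holding the rear. I back off and look.

Request:
{"op": "send_rows", "data": {"commands": [{"offset": [0, -6, 0], "rot": [0, 0, 0]}, {"offset": [0, -14, 0], "rot": [0, 0, 0]}, {"offset": [0, -20, 0], "rot": [0, 0, 0]}, {"offset": [0, -20, 0], "rot": [0, 0, 0]}, {"offset": [0, 0, 0], "rot": [0, 0, 0]}]}}

```text
t: 5.45
position: [500.9, 96.9, 242.4]
tool_rot: [-3.006, -0.913, -0.001]
ft_force: [0.1, 0.5, -0.3]
grip_width: 60.1
```

```bash
python3 st.py;  python3 - <<'E'
from h import *
c,p,d=cam('top'); save('t4',cv2.resize(p[125:245,185:370],None,fx=4,fy=4,interpolation=cv2.INTER_CUBIC))
E
```

```text
pos [500.9  96.9 242.4] yaw 33.8 tilt 0.0 F [ 0.1  0.5 -0.3] w 60.1 t 5.5 -> tool [-0.2 45.5  2.4]
[297 134  15  15 174] [647.4 -70.9 194.2] 193.9 [-0.006 -0.004]
[214 138  66  14 382] [635.7  97.3 218.3] 218.3 [ 0.098 -0.014]
[261 156  32  32 796] [556.2  16.4 194.5] 194.4 [0.012 0.002]
[319 171  25  26 500] [ 511.4 -145.5  221.7] 222.1 [ 0.016 -0.05 ]
```

View pics/t4.png

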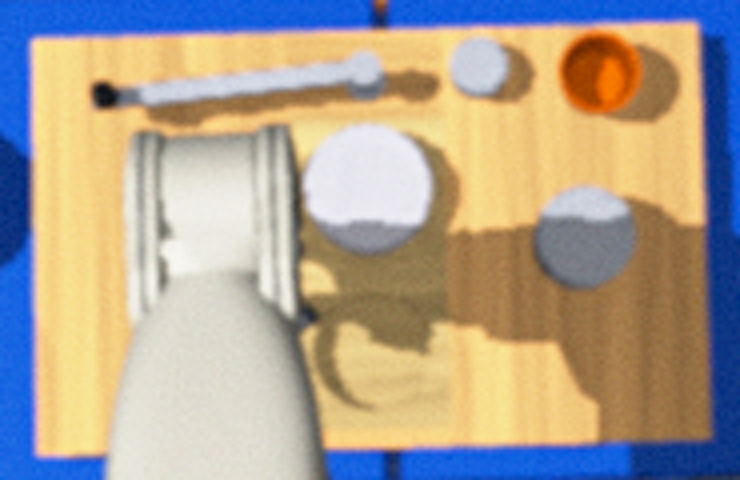

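The wide box is down, flat with its top at 194.4, centred at (556,16). Next is the canister, pushed from behind along −tool y.

Request:
{"op": "send_rows", "data": {"commands": [{"offset": [0, -5, -26], "rot": [0, 0, 0]}, {"offset": [0, 0, -26], "rot": [0, 0, 0]}, {"offset": [0, 0, -26], "rot": [0, 0, 0]}, {"offset": [0, 0, 0], "rot": [0, 0, 7.16]}, {"offset": [0, 0, 0], "rot": [0, 0, 1]}], "jaw": 0.585}}

```text
t: 5.97
position: [500.9, 98.4, 321.4]
tool_rot: [3.065, 0.685, 0.006]
ft_force: [-1.2, 0.0, -0.7]
grip_width: 50.3
```

Request:
{"op": "send_rows", "data": {"commands": [{"offset": [-11.7, 37, 0], "rot": [0, 0, 0]}, {"offset": [-11.7, 37, 0], "rot": [0, 0, 0]}, {"offset": [-11.7, 37, 0], "rot": [0, 0, 0]}, {"offset": [-11.7, 37, 0], "rot": [0, 0, 0]}, {"offset": [-11.7, 37, 0], "rot": [0, 0, 0]}]}}

```text
t: 6.38
position: [526.8, -95.4, 319.1]
tool_rot: [-3.063, -0.698, 0.001]
ft_force: [1.0, -0.2, -0.3]
grip_width: 49.7
```

Request:
{"op": "send_rows", "data": {"commands": [{"offset": [-11.7, 37, 0], "rot": [0, 0, 0]}, {"offset": [-11.7, 37, 0], "rot": [0, 0, 0]}, {"offset": [-11.7, 37, 0], "rot": [0, 0, 0]}, {"offset": [0, 0, 0], "rot": [0, 0, 0]}, {"offset": [0, 0, 0], "rot": [0, 0, 0]}]}}

```text
t: 6.8
position: [543.0, -211.1, 318.1]
tool_rot: [-3.063, -0.692, 0.003]
ft_force: [-0.4, 0.6, -0.2]
grip_width: 49.9
```

```bash
python3 - <<'E'
from h import *
to(541,-205,242)
c,p,d=cam('wrist'); save('w5',p); P=pts(c,d); z=P[...,2]
b=(z>150)&(z<168); print('board z',np.median(z[b]))
for lo,hi in((214,230),(187,202),(130,145)):
    m=(z>lo)&(z<hi)&(d>0)
    k,l,s,ce=cv2.connectedComponentsWithStats(m.astype(np.uint8))
    for i in range(1,k):
        if s[i,4]>600:
            Q=P[l==i]; (cx,cy),r=cv2.minEnclosingCircle(Q[:,:2].astype(np.float32))
            print(lo,s[i],Q.mean(0).round(1),np.median(Q[:,2]).round(1),'circ',round(cx,1),round(cy,1),round(r,1))
E
```

```text
pos [ 543.  -211.1  318.1] yaw 25.4 tilt 0.1 F [-0.4  0.6 -0.2] w 49.9 t 6.8 -> tool [ 1.  -6.2 76.1]
board z 160.71307569332131
214 [  197    43   154   158 18963] [ 513.3 -147.6  223. ] 223.1 circ 514.3 -149.7 37.8
187 [ 501   63   59   84 3946] [641.6 -79.5 194.3] 194.9 circ 649.2 -75.5 22.9
187 [393 187  71  72 704] [ 614.1 -159.2  194.8] 194.8 circ 625.4 -162.3 27.0
187 [ 409  200   86   79 1960] [ 657.3 -167.5  194.8] 195.1 circ 640.9 -165.0 26.9
130 [ 16 308  65  42 699] [ 411.  -401.3  137. ] 136.9 circ 407.8 -401.2 32.6
```

View pics/w5.png

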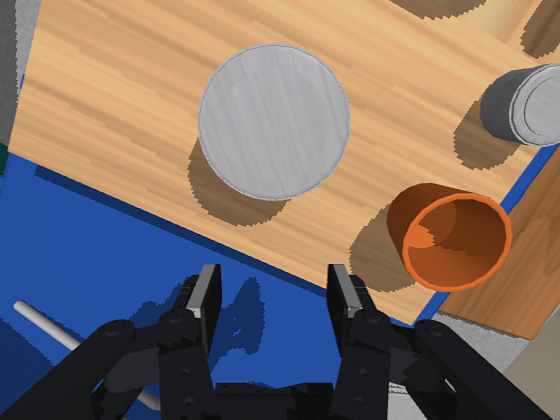

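The wrist view shows the canister at (273,121), centred between the fingers, with the cup clear to the right. I descend and push.

Request:
{"op": "send_rows", "data": {"commands": [{"offset": [0, 0, 26], "rot": [0, 0, 0]}, {"offset": [0, 0, 26], "rot": [0, 0, 0]}, {"offset": [0, 0, 24], "rot": [0, 0, 0]}, {"offset": [0, -7, 0], "rot": [0, 0, 0]}, {"offset": [0, -10, 0], "rot": [0, 0, 0]}]}}

```text
t: 7.27
position: [535.2, -191.9, 243.3]
tool_rot: [-3.062, -0.696, 0.003]
ft_force: [-0.4, 0.9, 0.7]
grip_width: 49.8
```

Request:
{"op": "send_rows", "data": {"commands": [{"offset": [0, -10, 0], "rot": [0, 0, 0]}, {"offset": [0, -11, 0], "rot": [0, 0, 0]}, {"offset": [0, -13, 0], "rot": [0, 0, 0]}, {"offset": [0, -13, 0], "rot": [0, 0, 0]}, {"offset": [0, -13, 0], "rot": [0, 0, 0]}]}}

```text
t: 7.68
position: [509.9, -138.2, 245.2]
tool_rot: [3.061, 0.694, 0.004]
ft_force: [2.7, -4.0, 3.4]
grip_width: 49.9
```

Request:
{"op": "send_rows", "data": {"commands": [{"offset": [0, -13, 0], "rot": [0, 0, 0]}, {"offset": [0, -13, 0], "rot": [0, 0, 0]}, {"offset": [0, -12, 0], "rot": [0, 0, 0]}, {"offset": [0, -10, 0], "rot": [0, 0, 0]}, {"offset": [0, -8, 0], "rot": [0, 0, 0]}]}}

```text
t: 8.1
position: [485.7, -87.7, 245.1]
tool_rot: [3.062, 0.694, 0.004]
ft_force: [2.1, -4.9, 5.2]
grip_width: 50.0
```

```bash
python3 - <<'E'
from h import *
to(453,-17,242)
c,p,d=cam('wrist'); save('w6',p); P=pts(c,d); z=P[...,2]
for lo,hi in((210,230),(187,202),(130,145)):
    m=(z>lo)&(z<hi)&(d>0)
    k,l,s,ce=cv2.connectedComponentsWithStats(m.astype(np.uint8))
    for i in range(1,k):
        if s[i,4]>600:
            Q=P[l==i]; (cx,cy),r=cv2.minEnclosingCircle(Q[:,:2].astype(np.float32))
            print(lo,s[i],Q.mean(0).round(1),np.median(Q[:,2]).round(1),'circ',round(cx,1),round(cy,1),round(r,1))
E
```

```text
pos [485.7 -87.7 245.1] yaw 25.6 tilt 0.2 F [ 2.1 -4.9  5.2] w 50.0 t 8.1 -> tool [  1.  -77.9   2.9]
210 [   90   121   369   264 47806] [470.  -53.4 223.2] 223.2 circ 479.2 -71.9 57.7
187 [  427    20   133   257 25919] [536.6   1.9 194.8] 195.1 circ 556.3 10.6 48.6
187 [533 367  27  53 933] [629.9 -79.2 191.8] 192.1 circ 634.4 -77.1 12.9
130 [  168     0   200   122 19649] [440.2   3.2 138.8] 138.7 circ 435.5 13.4 45.3
130 [ 383   17  159  223 4260] [526.7  18.8 139.4] 138.9 circ 555.2 13.2 55.3
```

View pics/w6.png

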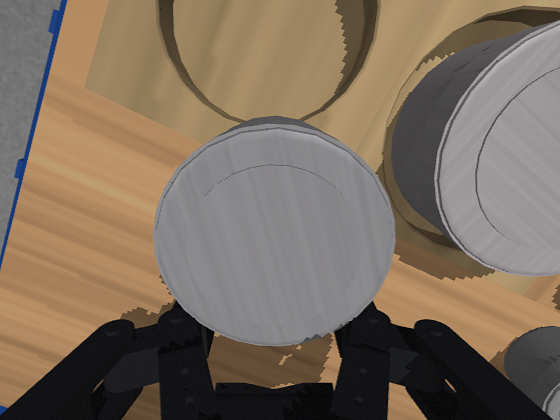

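The canister sits in the cradle and heads straight for the narrow well at (435.5,13.4), 75 mm to go.

Request:
{"op": "send_rows", "data": {"commands": [{"offset": [0, -8, 0], "rot": [0, 0, 0]}, {"offset": [0, -10, 0], "rot": [0, 0, 0]}, {"offset": [0, -10, 0], "rot": [0, 0, 0]}, {"offset": [0, -8, 0], "rot": [0, 0, 0]}, {"offset": [0, -7, 0], "rot": [0, 0, 0]}]}}

```text
t: 8.57
position: [467.4, -49.5, 244.8]
tool_rot: [3.062, 0.694, 0.003]
ft_force: [2.9, -5.5, 5.9]
grip_width: 49.9
```

Request:
{"op": "send_rows", "data": {"commands": [{"offset": [0, -7, 0], "rot": [0, 0, 0]}, {"offset": [0, -7, 0], "rot": [0, 0, 0]}, {"offset": [0, -7, 0], "rot": [0, 0, 0]}, {"offset": [0, -5, 0], "rot": [0, 0, 0]}, {"offset": [0, -3, 0], "rot": [0, 0, 0]}]}}

```text
t: 8.98
position: [454.3, -22.9, 244.0]
tool_rot: [3.064, 0.695, 0.0]
ft_force: [1.2, -2.9, 1.1]
grip_width: 49.9
```

Request:
{"op": "send_rows", "data": {"commands": [{"offset": [0, -2, 0], "rot": [0, 0, 0]}, {"offset": [0, -2, 0], "rot": [0, 0, 0]}, {"offset": [0, -2, 0], "rot": [0, 0, 0]}, {"offset": [0, -1, 0], "rot": [0, 0, 0]}, {"offset": [0, 0, 0], "rot": [0, 0, 0]}]}}

```text
t: 9.4
position: [451.7, -17.2, 243.7]
tool_rot: [-3.064, -0.694, 0.0]
ft_force: [1.4, -2.0, 0.6]
grip_width: 50.0
```

```bash
python3 st.py
```

```text
pos [451.7 -17.2 243.7] yaw 25.5 tilt 0.0 F [ 1.4 -2.   0.6] w 50.0 t 9.4 -> tool [ 99.9 -36.7   3.7]
[297 134  15  15 173] [647.5 -70.8 193.7] 193.9 [0.015 0.035]
[213 138  67  14 385] [635.7  97.8 218.8] 218.5 [ 0.081 -0.015]
[261 156  32  29 567] [567.7  17.6 194.5] 194.4 [-0.002 -0.004]
```

Request:
{"op": "send_rows", "data": {"commands": [{"offset": [0, -2, 0], "rot": [0, 0, 0]}, {"offset": [0, -2, 0], "rot": [0, 0, 0]}, {"offset": [0, 8, 0], "rot": [0, 0, 0]}, {"offset": [0, 16, 0], "rot": [0, 0, 0]}, {"offset": [0, 20, 0], "rot": [0, 0, 0]}]}}

```text
t: 9.87
position: [468.8, -53.2, 243.9]
tool_rot: [-3.062, -0.697, 0.0]
ft_force: [0.4, 0.2, 0.9]
grip_width: 50.0
```

```bash
python3 - <<'E'
from h import *
to(453,-17,242)
c,p,d=cam('wrist'); save('w7',p); P=pts(c,d); z=P[...,2]
for lo,hi in((165,225),):
    m=(z>lo)&(z<hi)&(d>0)
    k,l,s,ce=cv2.connectedComponentsWithStats(m.astype(np.uint8))
    for i in range(1,k):
        if s[i,4]>600:
            Q=P[l==i]; (cx,cy),r=cv2.minEnclosingCircle(Q[:,:2].astype(np.float32))
            print(lo,s[i],Q.mean(0).round(1),np.median(Q[:,2]).round(1),'circ',round(cx,1),round(cy,1),round(r,1))
E
```

```text
pos [468.8 -53.2 243.9] yaw 25.6 tilt 0.1 F [0.4 0.2 0.9] w 50.0 t 9.9 -> tool [  1.4 -39.5   1.9]
165 [  164    18   220   224 38686] [439.   10.6 201. ] 201.2 circ 440.3 7.7 37.9
165 [  326   130   234   228 32872] [531.7   3.5 193.8] 195.1 circ 534.0 -2.9 62.0
165 [  97  264  125   94 3562] [438.2 -60.8 206.6] 209.0 circ 432.9 -70.9 19.7
165 [523 387  37  33 735] [637.8 -57.1 173.2] 172.6 circ 641.9 -57.1 10.9
```

View pics/w7.png

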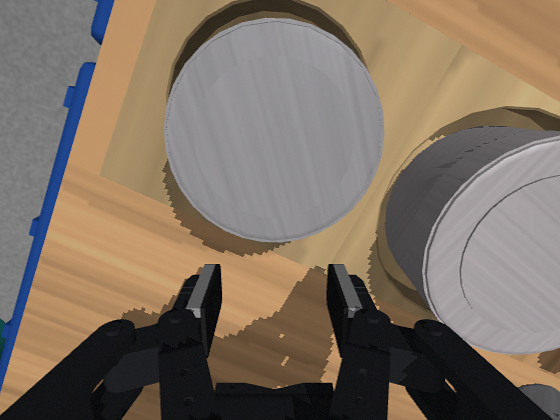

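The canister is down and flat, top at 201, clear all round in its well. Now the keeper: raise, move, and look at the knob.

Request:
{"op": "send_rows", "data": {"commands": [{"offset": [0, 0, -33], "rot": [0, 0, 0]}, {"offset": [0, 0, -33], "rot": [0, 0, 0]}, {"offset": [0, 0, -34], "rot": [0, 0, 0]}, {"offset": [31, -11, 0], "rot": [0, 0, 0]}, {"offset": [32, -11, 0], "rot": [0, 0, 0]}]}}

```text
t: 10.33
position: [517.0, -6.9, 346.4]
tool_rot: [3.064, 0.69, 0.006]
ft_force: [1.6, -1.1, 0.1]
grip_width: 50.2
```

Request:
{"op": "send_rows", "data": {"commands": [{"offset": [32, -11, 0], "rot": [0, 0, 0]}, {"offset": [32, -11, 0], "rot": [0, 0, 0]}, {"offset": [32, -11, 0], "rot": [0, 0, 0]}, {"offset": [32, -11, 0], "rot": [0, 0, 0]}, {"offset": [32, -11, 0], "rot": [0, 0, 0]}]}}

```text
t: 10.75
position: [638.0, 113.5, 343.4]
tool_rot: [-3.063, -0.695, 0.001]
ft_force: [1.1, -1.2, 0.6]
grip_width: 50.1
```

Request:
{"op": "send_rows", "data": {"commands": [{"offset": [30, -11, 0], "rot": [0, 0, 0]}, {"offset": [0, 0, 0], "rot": [0, 0, 0]}, {"offset": [0, 0, 0], "rot": [0, 0, 0]}, {"offset": [0, 0, 0], "rot": [0, 0, 0]}, {"offset": [0, 0, 0], "rot": [0, 0, 0]}]}}

```text
t: 11.17
position: [658.9, 134.4, 344.1]
tool_rot: [-3.064, -0.693, 0.0]
ft_force: [-0.8, -0.0, 1.4]
grip_width: 50.0
```

```bash
python3 - <<'E'
from h import *
to(630,200,297)
c,p,d=cam('wrist'); save('w8',p); P=pts(c,d); z=P[...,2]
m=(p.max(2)<60)&(z>225)&(z<260)&(d>0)
k,l,s,ce=cv2.connectedComponentsWithStats(m.astype(np.uint8))
for i in range(1,k):
    if s[i,4]>200: Q=P[l==i]; print('dark',s[i],Q.mean(0).round(1),Q[:,2].max().round(1))
m=(z>212)&(z<224)&(d>0)&(p.max(2)>60)
k,l,s,ce=cv2.connectedComponentsWithStats(m.astype(np.uint8))
for i in range(1,k):
    if s[i,4]>500: Q=P[l==i]; print('arm',s[i],Q.mean(0).round(1),Q.min(0).round(),Q.max(0).round())
E
```

```text
pos [658.9 134.4 344.1] yaw 25.5 tilt 0.0 F [-0.8 -0.   1.4] w 50.0 t 11.2 -> tool [  2.2 -71.7  47.1]
dark [ 262   83   39   42 1255] [629.  207.2 244.3] 246.6
arm [ 209  112   79  184 4182] [634.  148.8 218.5] [622.  78. 215.] [648. 199. 221.]
```

View pics/w8.png

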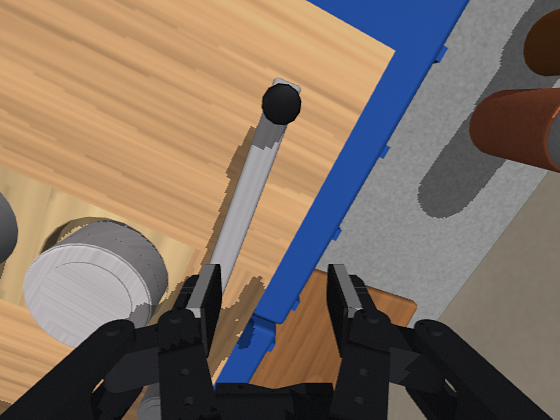

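Knob at (282,104) in the image gives (629,207), top at 244. I move over it, descend and grip.

Request:
{"op": "send_rows", "data": {"commands": [{"offset": [1.7, -27, 0], "rot": [0, 0, 0]}, {"offset": [1.7, -27, 0], "rot": [0, 0, 0]}, {"offset": [1.6, -25, 0], "rot": [0, 0, 0]}, {"offset": [0, 0, 24], "rot": [0, 0, 0]}, {"offset": [0, 0, 22], "rot": [0, 0, 0]}]}}

```text
t: 11.63
position: [629.0, 209.2, 299.5]
tool_rot: [-3.063, -0.696, -0.007]
ft_force: [1.1, -0.8, -0.1]
grip_width: 49.7
```

Request:
{"op": "send_rows", "data": {"commands": [{"offset": [0, 0, 0], "rot": [0, 0, 0]}, {"offset": [0, 0, 0], "rot": [0, 0, 0]}, {"offset": [0, 0, 0], "rot": [0, 0, 0]}, {"offset": [0, 0, 0], "rot": [0, 0, 0]}, {"offset": [0, 0, 0], "rot": [0, 0, 0]}], "jaw": 0.0, "squeeze": 30}}

```text
t: 12.05
position: [630.1, 207.9, 299.2]
tool_rot: [3.064, 0.693, 0.002]
ft_force: [-1.2, -2.7, 2.7]
grip_width: 18.5
```

```bash
python3 - <<'E'
from h import *
to(629,207,297)
s=sensors.get_obs(); R=Ro.from_rotvec(s['tool_rot']).as_matrix()
a=np.radians(np.linspace(94.7,180,21)); k=np.c_[645+194.7*np.cos(a),13+194.7*np.sin(a),0*a]
print((np.diff(k,axis=0)@R).round(1))
E
```

```text
pos [630.1 207.9 299.2] yaw 25.5 tilt 0.1 F [-1.2 -2.7  2.7] w 18.5 t 12.1 -> tool [-1.4  0.3  2.2]
[[-13.7  -4.6  -0. ]
 [-14.   -3.6  -0. ]
 [-14.3  -2.5  -0. ]
 [-14.4  -1.5  -0. ]
 [-14.5  -0.4  -0. ]
 [-14.5   0.7  -0. ]
 [-14.4   1.7  -0. ]
 [-14.2   2.8  -0. ]
 [-14.    3.9  -0. ]
 [-13.6   4.9  -0. ]
 [-13.2   5.9  -0. ]
 [-12.8   6.9  -0. ]
 [-12.2   7.8  -0. ]
 [-11.6   8.7  -0. ]
 [-10.9   9.5  -0. ]
 [-10.2  10.3  -0. ]
 [ -9.4  11.   -0. ]
 [ -8.5  11.7  -0. ]
 [ -7.7  12.3   0. ]
 [ -6.7  12.8   0. ]]
```

Request:
{"op": "send_rows", "data": {"commands": [{"offset": [-13.7, -4.6, 0], "rot": [0, 0, 0]}, {"offset": [-14, -3.6, 0], "rot": [0, 0, 0]}, {"offset": [-14.3, -2.5, 0], "rot": [0, 0, 0]}, {"offset": [-14.4, -1.5, 0], "rot": [0, 0, 0]}, {"offset": [-14.5, -0.4, 0], "rot": [0, 0, 0]}]}}

```text
t: 12.47
position: [559.6, 191.2, 299.2]
tool_rot: [-3.059, -0.697, -0.004]
ft_force: [-2.7, 11.6, 2.9]
grip_width: 18.6
```

Request:
{"op": "send_rows", "data": {"commands": [{"offset": [-14.5, 0.7, 0], "rot": [0, 0, 0]}, {"offset": [-14.4, 1.7, 0], "rot": [0, 0, 0]}, {"offset": [-14.2, 2.8, 0], "rot": [0, 0, 0]}, {"offset": [-14, 3.9, 0], "rot": [0, 0, 0]}, {"offset": [-13.6, 4.9, 0], "rot": [0, 0, 0]}]}}

```text
t: 12.88
position: [502.4, 146.3, 299.1]
tool_rot: [-3.063, -0.695, -0.004]
ft_force: [-4.1, 6.2, 3.2]
grip_width: 18.6
```

```bash
python3 - <<'E'
from h import *
to(450.3,13,299)
p=sensors.get_obs()['position'][:2]-[645,13]; print(np.hypot(*p),np.degrees(np.arctan2(p[1],p[0])))
E
```

```text
pos [502.4 146.3 299.1] yaw 25.6 tilt 0.2 F [-4.1  6.2  3.2] w 18.6 t 12.9 -> tool [-104.6   97.8   -0.2]
195.23239589872088 136.92479630257702
```

Still on the arc, with low force. I continue to the stop.

Request:
{"op": "send_rows", "data": {"commands": [{"offset": [-13.2, 5.9, 0], "rot": [0, 0, 0]}, {"offset": [-12.8, 6.9, 0], "rot": [0, 0, 0]}, {"offset": [-12.2, 7.8, 0], "rot": [0, 0, 0]}, {"offset": [-11.6, 8.7, 0], "rot": [0, 0, 0]}, {"offset": [-10.9, 9.5, 0], "rot": [0, 0, 0]}]}}

```text
t: 13.3
position: [464.6, 84.1, 299.0]
tool_rot: [3.063, 0.695, 0.005]
ft_force: [5.3, -0.8, 4.0]
grip_width: 18.5
```

Request:
{"op": "send_rows", "data": {"commands": [{"offset": [-10.2, 10.3, 0], "rot": [0, 0, 0]}, {"offset": [-9.4, 11, 0], "rot": [0, 0, 0]}, {"offset": [-8.5, 11.7, 0], "rot": [0, 0, 0]}, {"offset": [-7.7, 12.3, 0], "rot": [0, 0, 0]}, {"offset": [-6, 11.5, 0], "rot": [0, 0, 0]}]}}

```text
t: 13.72
position: [451.6, 14.4, 299.0]
tool_rot: [3.063, 0.694, 0.004]
ft_force: [4.2, 1.0, 2.7]
grip_width: 18.5
```

Request:
{"op": "send_rows", "data": {"commands": [{"offset": [-0.9, 1.8, 0], "rot": [0, 0, 0]}, {"offset": [-0.9, 1.8, 0], "rot": [0, 0, 0]}, {"offset": [0, 0, 0], "rot": [0, 0, 0]}, {"offset": [0, 0, 0], "rot": [0, 0, 0]}, {"offset": [0, 0, 0], "rot": [0, 0, 0]}]}}

```text
t: 14.13
position: [451.6, 11.1, 299.0]
tool_rot: [3.063, 0.694, 0.003]
ft_force: [-0.0, 1.6, 6.2]
grip_width: 19.0
```

```bash
python3 - <<'E'
from h import *
to(450.3,13,299)
p=sensors.get_obs()['position'][:2]-[645,13]; print(np.hypot(*p),np.degrees(np.arctan2(p[1],p[0])))
E
```

```text
pos [451.6  11.1 299. ] yaw 25.5 tilt 0.1 F [-0.   1.6  6.2] w 19.0 t 14.1 -> tool [-0.4 -2.3 -0. ]
193.38890283931173 -179.4454570762891
```

No stop reaction felt yet, so I nudge further until it is.

Request:
{"op": "send_rows", "data": {"commands": [{"offset": [-0.9, 1.8, 0], "rot": [0, 0, 0]}, {"offset": [-0.9, 1.8, 0], "rot": [0, 0, 0]}, {"offset": [0, 0, 0], "rot": [0, 0, 0]}, {"offset": [0, 0, 0], "rot": [0, 0, 0]}, {"offset": [0, 0, 0], "rot": [0, 0, 0]}]}}

```text
t: 14.55
position: [451.7, 8.2, 298.9]
tool_rot: [-3.062, -0.694, -0.005]
ft_force: [1.0, 7.7, 5.9]
grip_width: 18.5
```

Request:
{"op": "send_rows", "data": {"commands": [{"offset": [-0.9, 1.8, 0], "rot": [0, 0, 0]}, {"offset": [-0.4, 0.9, 0], "rot": [0, 0, 0]}, {"offset": [0, 0, 0], "rot": [0, 0, 0]}, {"offset": [0, 0, 0], "rot": [0, 0, 0]}, {"offset": [0, 0, 0], "rot": [0, 0, 0]}]}}

```text
t: 14.97
position: [451.6, 7.4, 298.9]
tool_rot: [-3.056, -0.696, -0.008]
ft_force: [2.8, 25.4, 6.3]
grip_width: 18.7
```

The stop is reached, with the reaction rising to 25 N. I ease off, release and raise.

Request:
{"op": "send_rows", "data": {"commands": [{"offset": [0.8, -1.6, 0], "rot": [0, 0, 0]}, {"offset": [0, 0, 0], "rot": [0, 0, 0]}, {"offset": [0, 0, 0], "rot": [0, 0, 0]}, {"offset": [0, 0, 0], "rot": [0, 0, 0]}, {"offset": [0, 0, 0], "rot": [0, 0, 0]}], "jaw": 0.6}}

```text
t: 15.38
position: [451.2, 6.1, 297.8]
tool_rot: [3.064, 0.694, -0.0]
ft_force: [0.5, 0.4, -0.1]
grip_width: 51.3
```

Request:
{"op": "send_rows", "data": {"commands": [{"offset": [0, 0, -10], "rot": [0, 0, 0]}, {"offset": [0, 0, -20], "rot": [0, 0, 0]}, {"offset": [0, 0, -30], "rot": [0, 0, 0]}, {"offset": [0, 0, -30], "rot": [0, 0, 0]}, {"offset": [0, 0, -30], "rot": [0, 0, 0]}]}}

```text
t: 15.8
position: [450.9, 6.3, 419.1]
tool_rot: [3.064, 0.694, -0.001]
ft_force: [1.2, 0.1, 0.2]
grip_width: 51.2
```

Request:
{"op": "send_rows", "data": {"commands": [{"offset": [12, 36, 0], "rot": [0, 0, 0]}, {"offset": [12, 36, 0], "rot": [0, 0, 0]}, {"offset": [12, 36, 0], "rot": [0, 0, 0]}, {"offset": [0, 0, 0], "rot": [0, 0, 0]}, {"offset": [0, 0, 0], "rot": [0, 0, 0]}]}}

```text
t: 16.22
position: [531.4, -77.1, 416.4]
tool_rot: [-3.064, -0.691, 0.004]
ft_force: [-0.4, 0.2, -0.4]
grip_width: 50.9
```

```bash
python3 - <<'E'
from h import *
to(450,13,299)
c,p,d=cam('wrist'); P=pts(c,d); z=P[...,2]; 
m=(p.max(2)<60)&(z>232)&(z<250)&(d>0)
k,l,s,ce=cv2.connectedComponentsWithStats(m.astype(np.uint8))
for i in range(1,k):
    if s[i,4]>150: Q=P[l==i].mean(0); print('knob',s[i],Q.round(1),'ang',np.degrees(np.arctan2(Q[1]-13,Q[0]-645)).round(1))
for lo,hi in((190,198),(198,205)):
    m=(z>lo)&(z<hi)&(d>0); print(lo,m.sum(),P[m].mean(0).round(1),np.median(z[m]).round(1))
save('w9',p)
c,p,d=cam('top');save('t9',p)
E
```

```text
pos [531.4 -77.1 416.4] yaw 25.4 tilt 0.1 F [-0.4  0.2 -0.4] w 50.9 t 16.2 -> tool [ -34.6 -116.2  117.6]
knob [208  26  30  35 798] [451.6  13.4 243.7] ang 179.9
190 10241 [572.7  -4.6 195. ] 195.1
198 6415 [444.2   0.5 201. ] 201.0
```

View pics/w9.png

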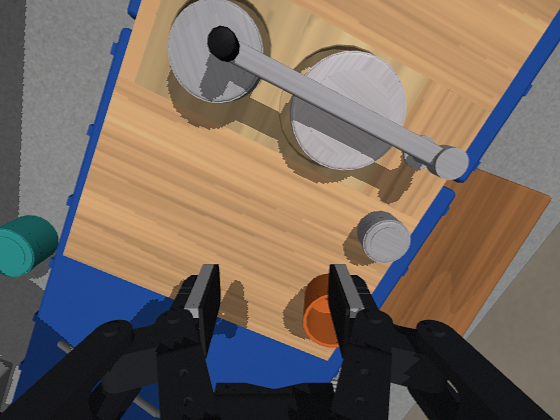

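The wrist view shows both boxes flat in their wells, with the keeper arm over both middles and the knob at (223,42). The cup and tin haven't moved. Handing in.

```bash
python3 -c "
from cell import ticket,sensors
s=sensors.get_obs();print(s['t'],s['ft_force']);print(ticket.job_done())"
```

```text
16.3167 [-1.03979755  1.01830613  0.05853917]
the job is handed in; nothing more can be done
None
```

I slid both lunch boxes along the board into their wells with the partly open fingers as a cradle. I then gripped the knob, swung the keeper arm to its stop, and handed the job in at 16.3 s. The hand-in gives no verdict.

**Last checks:**
- **Wide box:** its top stands 34 mm above the board and it is level. The top camera put it within about 2 mm of the wide well's centre.
- **Canister:** its top stands 40 mm above the board, and the wrist view shows it standing in the narrow well. My rough estimate put it about 7.5 mm off centre, near the 8 mm the well's clearance allows and inside the 12 mm limit.
- **Keeper:** I pushed until the wrist force reached 25 N at the stop. After release the knob measured at 179.9° about the pivot, against about 180° expected for closed.
- **Bystanders:** the cup and spice tin looked undisturbed in the last picture. I did not check the tiffin, ladle, tumbler and jar again at the end, but no move came near them. The turquoise look-alike was not touched.
- **Robot:** nothing was in contact at hand-in, with the wrist force at noise level.

**Disagreements:**
- The top, scene and wrist cameras differed by up to about 7 mm in x and 5 mm in y, and for the knob by about 13 mm in x from hand-picked pixels. I used close-up wrist measurements for the canister's well and the knob.
- The wide box stayed tilted on the rim of its well until I backed the fingers off, then dropped flat.
- The last top-view picture could not be viewed because the 12-picture limit was reached.

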